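# Open the double-latched hood of the ticket dispenser

## Task

Open the ticket dispenser for a change of tickets: press the release paddle on its left side so that the hood pops up onto its safety catch, lift the front lip slightly, feel along beneath it for the hidden catch tab, push the tab to the left and, holding it there, raise the hood past the catch and swing it up until it stands fully open by itself. Be gentle, the catch is thin sheet steel: never put more than 30 N on any part of the dispenser, and do not disturb the date stamp, the glue stick or the remote control.

Things in the scene. Friction and masses are not known exactly. Their poses are not given: they have to be found in the camera images.
- dispenser: Dark grey plastic ticket dispenser, fixed on the desk. Housing 160 (x) x 190 (y) mm, walls 96 mm high, the front wall only 70 mm. Origin under its centre, on the desk; x points from its front (ticket mouth, facing the robot) to its back, y to its left, z up. A flat light-grey hood, 190 mm wide, 10 mm thick plus a 4 mm raised panel, lies on it, underside 100 mm above the desk.
- hood (a joint): Opening angle, rad: 0 shut and latched; 0.053 popped up by the paddle (lip 10 mm up); 0.08 lifted against the safety catch (lip 15 mm up); past the catch above 0.15 (lip 29 mm up); 1.4 fully open at its stop. A gas strut carries most of the weight (0.5 to 1 N felt at the lip): left alone it sinks back below 0.9, and beyond 1.2 it rises to its stop and stays.
- hood_lip (a point): Middle of the lower front edge of the hood's lip, on the hood, 195 mm from the hinge line; shut, it is 118 mm in front of the dispenser's origin, 100 mm above the desk. The lip is straight, 170 mm wide, 10 mm thick, and stands 38 mm out in front of the front wall, with free space beneath it down to the desk. Axes are the hood's: shut, x to the back, z up.
- hood_hinge (a point): Middle of the hood's hinge line, which runs along the dispenser's y: 77 mm behind the dispenser's origin, 100 mm above the desk. Fixed to the housing.
- paddle_top (a point): Where to press the release paddle, a black ribbed flap 44 x 52 mm out from the left side: on its upper face, 84 mm above the desk, 30 mm in front of and 132 mm left of the origin. Pushed straight down 9 mm (1 to 6 N, spring) it frees the hood; hard stop at 17 mm; springs back, does not relatch. Its claw stands 32 mm higher, from 28 mm to the right of this point.
- catch_zone (a point): Middle of the space in front of the mouth, under the lip, where the catch tab is: upright steel tab 4 mm thick (y), 62 to 97 mm above the desk, 83 to 107 mm in front of the origin (to 11 mm behind the lip's edge). It is bolted in slots: its y is anywhere within 40 mm left or right of this point, unmeasured, to be felt. Point is fixed to the housing, 95 mm in front, 80 mm up.
- catch_post (a point): How the tab moves: it turns about an upright pin 73 mm in front of the origin (this point: middle of its range, 70 mm up, fixed to the housing), only to the left (+y), against a spring (3 to 8 N on the tab). From first touch, 9 to 11 mm of push frees the hood; from about 12 mm on it may reach its hard stop. Let go, it springs back, so hold it while lifting. Pulling hard at the hood binds it.
- date_stamp: Bystander: self-inking stamp with a red grip, 30x46x74 mm, standing to the right behind the dispenser; origin under its centre.
- glue_stick: Bystander: glue stick, 27 mm across, 92 mm high, standing to the right behind the dispenser; origin under its centre.
- aircon_remote: Bystander: dark remote control, 163x48x19 mm, lying at the left front of the desk; origin under its centre.

How it is judged:
By the outcome, as a careful person would: the job done as asked, in the order asked, and still so for the second after the job is handed in, with the robot touching nothing.
It also fails if it takes over 54 s, if anything falls off the work surface, if the arm or the gripper's body presses on something with over 40 N, if the wrist force passes 120 N, or if a joint passes its speed limit or range.

## Robot

A 7-joint arm with a two-finger parallel gripper is mounted at the origin on a cart in front of the work surface, level with it; the furniture and walls round the work are solid. World frame = base frame: x ahead of the robot, y to its left, z up, the work surface at z = 0. Lengths are in m, angles in degrees, forces in N, time in s.
With the tool pointing down it reaches from about 0.425 to 0.875 m from the base axis. Payload 4.7 kg.
Tool frame: the origin (TCP) lies between the finger pads; the fingertips stand env.finger_overhang ahead of it and the grasp point (between the pads) lies 5 mm behind it (env.finger_overhang is the distance from the TCP to the fingertips, in m); z points along the fingers, y is the line along which they close (so a half turn about z gives the same grasp; the last joint's range is limited). The gripper opens to 87 mm and grips with 3 to 60 N. Pads are 19 mm wide; open, the fingers measure 117 mm over their backs; the gripper's body (75 mm by 190 mm) begins 51 mm behind the grasp point.
Start: joints at [73.516, 18.392, -4.016, 83.108, 1.295, 78.541, -3.26], TCP at [0.193, -0.621, 0.237] pointing down, gripper open.
Joint ranges: [-163.93, 163.93], [-17.29, 119.83], [-79.2, 71.16], [3.27, 140.29], [-89.18, 269.18], [5.43, 117.66], [-154.24, 154.24]. Speed limits (degrees/s): [147.25, 147.25, 180, 180, 180, 180, 180].

## Interface

Orientations are given as [roll, pitch, yaw] about the fixed x, y, z axes, in that order (R = Rz(yaw) Ry(pitch) Rx(roll)).
In Python, from cell import telemetry, eyes, env, models gives the robot as it stands. The module is installed in compiled form; this text tells all that it offers.
- The arm moves only by the tool drive_tool, never from a script. Its arguments are lists of equal length, an entry for each row: "angular": the turn, a rotation vector about the tool's x, y, z in rad, a list of three; "delta_pos": the shift along the tool's x, y, z in cm, a list of three; "gripper": the finger opening in cm, from 0 to 8.7. A call has 1 to 20 rows; each row shifts and turns the commanded pose from where the row before left it, along the tool's axes as they then stand; what a row does not reach is not made up. A row lasts 1/10 s, in which the tool goes at most 50 mm and 8.59 degrees, less where a joint would pass 70% of its speed; a pose out of reach is approached as far as the arm can. A call with a gripper value outside its range is refused whole. The fingers move at their own pace and stop on an object; "squeeze" is the grip in N (left out, the last holds). Time passes only in rows, so rows that do not move let the fingers close. It gives the time, the measured TCP pose, the force, the opening and the grip force at its end, in the units of the state.
- telemetry.get_obs(): the state, without advancing time (a new reading comes with each control period).
- eyes.read_camera(name): name is "side" or "top" or "wrist"; returns a dict with "pixels" (420x560x3 uint8, red, green, blue), "mtx" (3x3 intrinsics, pixels), "D" ([k1, k2, p1, p2, k3] as OpenCV has them; the pictures are not rectified), "origin" and "orientation" of the camera in the world. Camera axes: x right, y down, z forward; pixel columns grow to the right and rows downward; lengths in m; the calibration is good to about 2 mm. A picture is of the moment at which its call begins. There is no depth.
- env.sign_off(): hands the job in; it is judged then, once.
Trained networks look in a picture, given as the dict that the camera call returned (one of the last four; its "shot" number tells which), for a name from the list of things; names that differ only in an ending like _2 or _b are one class to them, and where a whole thing is asked for, a point or a joint stands for the part that bears it (a point fixed in the world has none). Each returns a list of dicts, best first, with "p" (0 to 1); they miss things now and then, are a little off and sometimes report something else, mostly with a low value. They report only what shows in the picture. A call takes as long as a camera call.
- models.search_frame(picture, target): "centre" ([column, row] in pixels, amid what is visible of it).
- models.cut_out(picture, target): "pixels" (420x560 bool, what is visible of it) and "centre" ([column, row] in pixels, amid what is visible of it).
The state is a dict: "time_s": time; "qpos": joint angles; "joint_velocities": joint speeds; "effort": joint torques, N m; "tool_pos": TCP position; "tool_rot": TCP orientation; "force": force on the tool from outside, world axes, zero at the start; "wrist_torque": the same for the moment, N m; "grip_width": finger opening in m; "grasp_force": force on a finger pad.
Only numpy, scipy, OpenCV 4.12 (cv2) and the standard library are available. Lean on these libraries where they do the work, as an engineer would, in place of code of your own. Each camera call takes 0.05 s, during which the arm holds its last target. There are 200 camera calls.

## Working session

There is one attempt and no reset: what is moved stays moved. The work goes in short steps, Python scripts to look and compute and a tool call to move; the robot and the scene stay as the last step left them, time stands still between calls to the robot, and variables do not carry over. Pictures are saved under pics/ and viewed, at most 10 in all, crops included, and the job is handed in when it is done.

Besides the shell and the picture viewer there is one more tool, called after "Call:" as name(argument=value, ...) on one line, values as JSON. drive_tool: Moves the arm, as the interface text tells. Its arguments: {"type":"object","properties":{"angular":{"type":"array","items":{"type":"array","items":{"type":"number"}}},"delta_pos":{"type":"array","items":{"type":"array","items":{"type":"number"}}},"gripper":{"type":"array","items":{"type":"number"}},"squeeze":{"type":"number"}},"required":["angular","delta_pos","gripper"]}

```bash
mkdir -p pics
cat > h.py <<'E'
import numpy as np, cv2
from cell import telemetry, eyes, env, models
from scipy.spatial.transform import Rotation as R
def Rc(p):
    o=np.array(p["orientation"],float)
    return o if o.shape==(3,3) else R.from_euler('xyz',o,degrees=True).as_matrix()
def ray(p,px):
    u=cv2.undistortPoints(np.array([[px]],float),np.array(p["mtx"]),np.array(p["D"]))[0,0]
    d=Rc(p)@np.array([u[0],u[1],1]); return np.array(p["origin"]),d
def atz(p,px,z):
    o,d=ray(p,px); return o+d*(z-o[2])/d[2]
def proj(p,P):
    M=Rc(p); P=np.atleast_2d(P)
    r=M.T; t=-r@np.array(p["origin"])
    return cv2.projectPoints(P.astype(float),cv2.Rodrigues(r)[0],t,np.array(p["mtx"]),np.array(p["D"]))[0][:,0]
def save(p,n): cv2.imwrite('pics/'+n+'.png',p["pixels"][:,:,::-1])
E
python3 - <<'E'
from h import *
print(env.finger_overhang, telemetry.get_obs())
for c in ["top","side"]:
    p=eyes.read_camera(c); save(p,c+'0'); print(c,p["origin"],p["orientation"])
    for t in ["dispenser","hood","hood_lip","hood_hinge","paddle_top","date_stamp","glue_stick","aircon_remote"]:
        r=models.search_frame(p,t)
        print(t,[(np.round(x["centre"],1),round(x["p"],2),np.round(atz(p,x["centre"],{'hood_lip':.1,'hood_hinge':.1,'paddle_top':.084,'hood':.11,'dispenser':.1}.get(t,.05)),3)) for x in r[:2]])
E
```

```text
0.014 {'time_s': 0.0, 'qpos': array([73.51610683, 18.4379228 , -4.01744432, 83.17416176,  1.29507821,
       78.53915545, -3.2604805 ]), 'joint_velocities': array([-0.01864294,  0.03835509, -0.04055947,  0.07283082,  0.01966813,
        0.03176683,  0.01239271]), 'effort': array([ 3.74149386e-04, -4.91297150e+01, -4.03531976e-01, -3.12536681e+01,
       -6.37151767e-02,  4.38858045e-02,  1.98449525e-04]), 'tool_pos': array([ 0.1930248 , -0.62014196,  0.2354811 ]), 'tool_rot': array([-1.79894013e+02,  5.12029180e-03,  1.72949814e+01]), 'force': array([-0.53179591,  0.48589063,  0.14950312]), 'wrist_torque': array([ 0.01849013, -0.01742883, -0.0061517 ]), 'grasp_force': 0.0, 'grip_width': 0.08698793932652718}
top [0.38603948 0.1438786  1.12048106] [-170.20586614    0.38805086  -91.62771333]
dispenser [(array([231.2, 210.7]), 0.77, array([0.578, 0.264, 0.1  ])), (array([232.1, 208.1]), 0.65, array([0.584, 0.262, 0.1  ]))]
hood [(array([235.1, 209.3]), 0.95, array([0.579, 0.254, 0.11 ]))]
hood_lip [(array([232.5, 208.7]), 0.91, array([0.583, 0.261, 0.1  ]))]
hood_hinge [(array([230.9, 20
[... 498 characters left out ...]
 ]))]
hood [(array([240.4, 207.1]), 0.83, array([0.569, 0.277, 0.11 ]))]
hood_lip [(array([241.2, 203.9]), 0.97, array([0.587, 0.253, 0.1  ]))]
hood_hinge [(array([234.5, 220.2]), 0.63, array([0.557, 0.311, 0.1  ])), (array([243.6, 201.9]), 0.34, array([0.588, 0.243, 0.1  ]))]
paddle_top [(array([213.6, 238.9]), 0.82, array([0.563, 0.368, 0.084])), (array([235.7, 221.7]), 0.36, array([0.569, 0.294, 0.084]))]
date_stamp [(array([297.9, 170.8]), 0.59, array([ 0.632, -0.031,  0.05 ]))]
glue_stick [(array([258.2, 162.9]), 0.65, array([ 0.741, -0.008,  0.05 ]))]
aircon_remote [(array([317.2, 328. ]), 0.96, array([0.289, 0.43 , 0.05 ])), (array([235.8, 221.5]), 0.49, array([0.604, 0.251, 0.05 ]))]
```

Run:
```python
from h import *
p=eyes.read_camera("top")
m=models.cut_out(p,"hood")[0]["pixels"].astype(np.uint8)
c=max(cv2.findContours(m,cv2.RETR_EXTERNAL,cv2.CHAIN_APPROX_NONE)[0],key=cv2.contourArea)
w=np.array([atz(p,q,.111)[:2] for q in c[:,0].astype(float)],np.float32)
r=cv2.minAreaRect(w*1000);print("hood rect",r,cv2.boxPoints(r))
m=models.cut_out(p,"paddle_top")
for k in m[:1]:
    c=max(cv2.findContours(k["pixels"].astype(np.uint8),cv2.RETR_EXTERNAL,cv2.CHAIN_APPROX_NONE)[0],key=cv2.contourArea)
    w=np.array([atz(p,q,.084)[:2] for q in c[:,0].astype(float)],np.float32);print("pad",cv2.minAreaRect(w*1000))
im=p["pixels"][110:370,120:420,::-1]
cv2.imwrite('pics/topc.png',cv2.resize(im,None,fx=2.3,fy=2.3,interpolation=cv2.INTER_CUBIC))
```

```text
Traceback (most recent call last):
IndexError: list index out of range
```

View pics/side0.png

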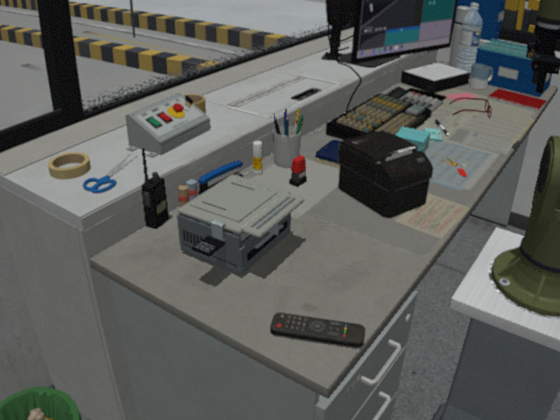

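The side view shows the dispenser at about (237,222), with its lip edge running (250,238)–(302,200) and the paddle at (210,243). The remote is at (317,328), the stamp at (298,170), the glue stick at (258,157), and a large black box stands at (385,170).

Run:
```python
from h import *
p=eyes.read_camera("top")
im=p["pixels"][110:370,120:420,::-1]
cv2.imwrite('pics/topc.png',cv2.resize(im,None,fx=2.3,fy=2.3,interpolation=cv2.INTER_CUBIC))
for t,z in [("hood",.112),("hood_lip",.112),("dispenser",.1),("paddle_top",.084)]:
  for k in models.cut_out(p,t)[:1]:
    c=max(cv2.findContours(k["pixels"].astype(np.uint8),cv2.RETR_EXTERNAL,cv2.CHAIN_APPROX_NONE)[0],key=cv2.contourArea)
    w=np.array([atz(p,q,z)[:2] for q in c[:,0].astype(float)],np.float32)
    r=cv2.minAreaRect(w*1000);print(t,k["p"],np.round(k["centre"]),np.round(r[0]),np.round(r[1]),round(r[2],1),np.round(cv2.boxPoints(r)).tolist())
```

```text
hood 0.69 [234. 209.] [580. 255.] [197. 191.] 3.1 [[476.0, 345.0], [487.0, 155.0], [683.0, 166.0], [673.0, 356.0]]
hood_lip 0.92 [235. 209.] [580. 255.] [195. 190.] 2.8 [[478.0, 345.0], [487.0, 156.0], [682.0, 165.0], [673.0, 355.0]]
paddle_top 0.7 [181. 218.] [564. 381.] [44. 59.] 2.8 [[540.0, 409.0], [543.0, 350.0], [587.0, 352.0], [584.0, 411.0]]
```

View pics/topc.png

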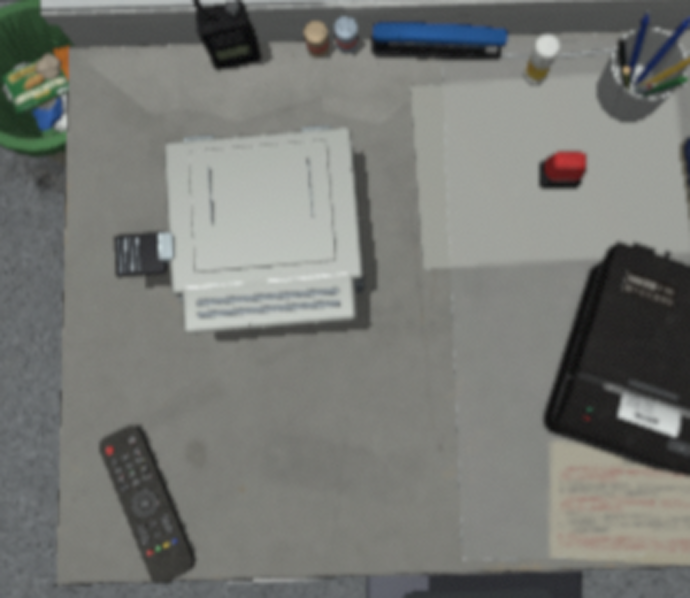

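The top crop confirms it. The hood is square to the desk with yaw about +3°, the lip is at crop (270,307), and the paddle is at crop (140,253). The hood rectangle measures 197x190 mm (195x190 stated). That puts the dispenser origin at about (0.6005, 0.256) with yaw 3°, and the paddle prediction of (0.564, 0.386) agrees with the measured (0.564, 0.381).

Call:
drive_tool(angular=[[0,0,0.125],[0,0,0.125],[0,0,0],[0,0,0],[0,0,0],[0,0,0],[0,0,0],[0,0,0],[0,0,0],[0,0,0],[0,0,0],[0,0,0]], delta_pos=[[0,0,-1],[0,0,-1],[3.06,-3.56,-0.43],[3.06,-3.56,-0.43],[3.06,-3.56,-0.43],[3.06,-3.56,-0.43],[3.06,-3.56,-0.43],[3.06,-3.56,-0.43],[3.06,-3.56,-0.43],[3.06,-3.56,-0.43],[3.06,-3.56,-0.43],[3.06,-3.56,-0.43]], gripper=[0,0,0,0,0,0,0,0,0,0,0,0])

```text
time_s: 2.45
tool_pos: [0.4812, -0.2476, 0.3001]
tool_rot: [180.0, -0.0, 3.0]
force: [0.6, -0.4, 1.1]
grip_width: 0.0028
grasp_force: 0.0
```

Call:
drive_tool(angular=[[0,0,0],[0,0,0],[0,0,0],[0,0,0],[0,0,0],[0,0,0],[0,0,0],[0,0,0],[0,0,0],[0,0,0],[0,0,0],[0,0,0],[0,0,0],[0,0,0],[0,0,0],[0,0,0]], delta_pos=[[0.82,-4.52,0],[0.82,-4.52,0],[0.82,-4.52,0],[0.82,-4.52,0],[0.82,-4.52,0],[0.82,-4.52,0],[0.82,-4.52,0],[0.82,-4.52,0],[0.82,-4.52,0.5],[0.82,-4.52,0.5],[0.82,-4.52,1.5],[0.82,-4.52,1.5],[0.82,-4.52,1.5],[0.82,-4.52,1.5],[0,0,0],[0,0,0]], gripper=[0,0,0,0,0,0,0,0,0,0,0,0,0,0,0,0])

```text
time_s: 4.05
tool_pos: [0.5611, 0.3898, 0.2282]
tool_rot: [180.0, 0.1, 3.1]
force: [-0.5, -0.8, 0.4]
grip_width: 0.0003
grasp_force: 0.0
```

Run:
```python
from h import *
s=telemetry.get_obs();print(s["time_s"],s["tool_pos"],s["tool_rot"],s["force"])
p=eyes.read_camera("wrist");save(p,"w1");print(p["origin"],p["orientation"])
print(proj(p,[[.5636,.3863,.084]]),[(np.round(x["centre"]),x["p"],atz(p,x["centre"],.084)) for x in models.search_frame(p,"paddle_top")])
```

```text
4.05 [0.56113215 0.38984717 0.22824194] [1.79972980e+02 1.36586461e-01 3.13580650e+00] [-0.4808874  -0.75856547  0.4195076 ]
[0.63919278 0.39434932 0.37622396] [ 1.63268514e+02 -3.66516306e-02 -8.68683484e+01]
[[285.84681887 197.38572938]] [(array([292., 199.]), 0.64, array([0.56232407, 0.38099818, 0.084     ])), (array([272., 356.]), 0.62, array([0.4034448 , 0.39071854, 0.084     ]))]
```

View pics/w1.png

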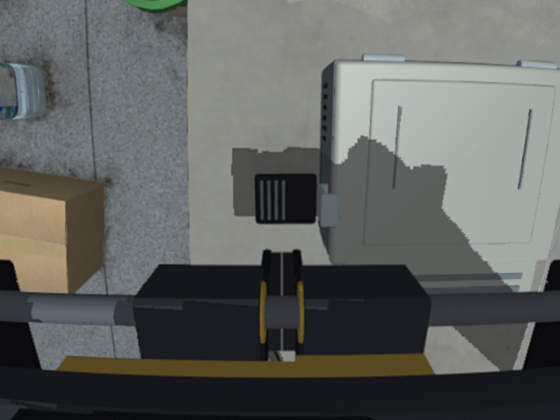

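The wrist view shows the paddle centred at about (286,198), matching the predicted pixel, with the claw at (328,205). Next I go down.

Call:
drive_tool(angular=[[0,0,0],[0,0,0],[0,0,0],[0,0,0],[0,0,0],[0,0,0],[0,0,0],[0,0,0],[0,0,0],[0,0,0]], delta_pos=[[0.1,0.1,4],[0.1,0.1,4],[0,0,3],[0,0,1.2],[0,0,0.5],[0,0,0.3],[0,0,0.3],[0,0,0.3],[0,0,0.3],[0,0,0]], gripper=[0,0,0,0,0,0,0,0,0,0])

```text
time_s: 5.15
tool_pos: [0.5653, 0.3874, 0.0914]
tool_rot: [-179.9, -0.1, 3.0]
force: [1.2, 0.8, 3.3]
grip_width: 0.0006
grasp_force: 1.6
```

Call:
drive_tool(angular=[[0,0,0],[0,0,0],[0,0,0]], delta_pos=[[0,0,0.3],[0,0,0.3],[0,0,0]], gripper=[0,0,0])

```text
time_s: 5.45
tool_pos: [0.5652, 0.3866, 0.0849]
tool_rot: [-180.0, -0.1, 2.9]
force: [2.8, -0.6, 6.4]
grip_width: 0.0006
grasp_force: 2.4
```

Run:
```python
from h import *
p=eyes.read_camera("side")
im=p["pixels"][150:290,150:330,::-1]
cv2.imwrite('pics/s1.png',cv2.resize(im,None,fx=4,fy=4,interpolation=cv2.INTER_CUBIC))
a=np.deg2rad(3);ex=np.array([np.cos(a),np.sin(a),0]);ey=np.array([-np.sin(a),np.cos(a),0]);O=np.array([.6005,.256,0])
for z in(.1,.11): print((proj(p,[O-ex*.118+ey*s+[0,0,z] for s in(.085,-.085)])-[150,150])*4)
```

```text
[[437.34992195 355.02742305]
 [618.60550817 204.92069778]]
[[437.2239305  337.10039251]
 [619.30428889 188.28149643]]
```

View pics/s1.png

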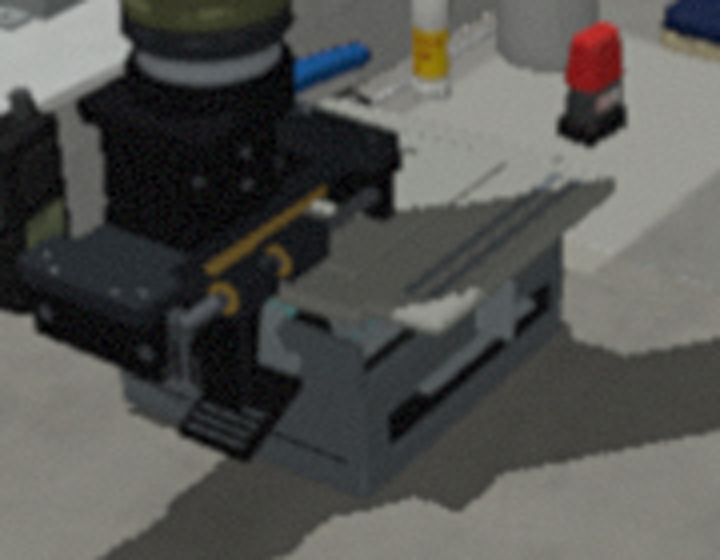

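The hood has popped: the lip's left lower corner at crop (440,330) matches the z = 110 mm prediction. An upright grey plate is visible beneath the lip at about crop (510,310). I retract now and estimate that plate's y.

Call:
drive_tool(angular=[[0,0,0],[0,0,0],[0,0,0],[0,0,0],[0,0,0],[0,0,0]], delta_pos=[[0,0,-1.0],[0,0,-2.5],[0,0,-4],[0,0,-3.5],[-4,0,0],[-4,0,0]], gripper=[0,0,0,0,0,0])

```text
time_s: 6.1
tool_pos: [0.4836, 0.3827, 0.1952]
tool_rot: [-179.9, 0.0, 2.9]
force: [-0.6, -0.2, 0.8]
grip_width: 0.0007
grasp_force: 0.0
```

```bash
cat >> h.py <<'E'
a=np.deg2rad(3);ex=np.array([np.cos(a),np.sin(a),0]);ey=np.array([-np.sin(a),np.cos(a),0]);O=np.array([.6005,.256,0])
def loc(P): d=np.array(P)-O; return np.round([d@ex*1000,d@ey*1000,d[2]*1000],1)
E
python3 - <<'E'
from h import *
s=telemetry.get_obs();print(s["time_s"],loc(s["tool_pos"]),s["force"])
p=eyes.read_camera("side")
for q in [(470,310),(510,310),(530,300)]:
    o,d=ray(p,[150+q[0]/4,150+q[1]/4]); t=(-.095-(o-O)@ex)/(d@ex); print(loc(o+t*d))
im=p["pixels"][170:275,225:315,::-1]
cv2.imwrite('pics/s2.png',cv2.resize(im,None,fx=5.5,fy=5.5,interpolation=cv2.INTER_CUBIC))
E
```

```text
6.1 [-110.1  132.6  195.2] [-0.63469594 -0.16825171  0.80696485]
[-95.   22.   83.5]
[-95.  -15.6  63.5]
[-95.  -35.2  59.3]
```

View pics/s2.png

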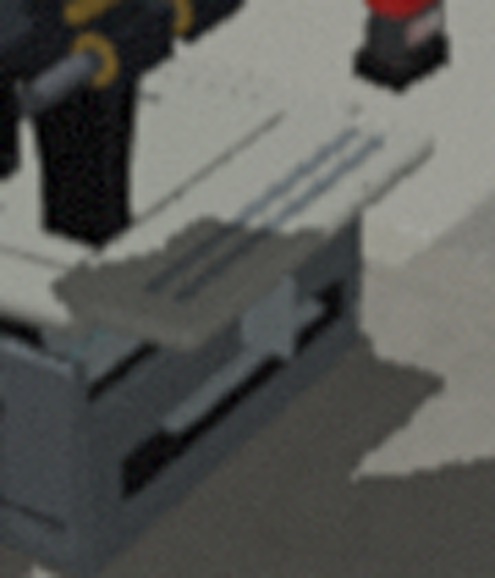

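The plate (the tab) spans crop x 245–295, y 280–360, which gives local y of roughly −15 to +5. I will start feeling from y ≈ −45.

Call:
drive_tool(angular=[[0,0,0],[0,0,0],[0,0,0],[0,0,0],[0,0.14,0],[0,0.14,0],[0,0.14,0],[0,0.14,0],[0,0.14,0],[0,0,0]], delta_pos=[[-1.0,4.45,0],[-1.0,4.45,0],[-1.0,4.45,0],[-1.0,4.45,0],[0,0,0],[0,0,0],[0,0,0],[0,0,0],[0,0,0],[0,0,0]], gripper=[0,0,0,0,0,0,0,0,0,0])

```text
time_s: 7.15
tool_pos: [0.4517, 0.1985, 0.1969]
tool_rot: [178.7, -28.4, 3.2]
force: [-0.3, 0.2, 1.0]
grip_width: 0.0004
grasp_force: 0.0
```

Run:
```python
from h import *
s=telemetry.get_obs();print(s["time_s"],loc(s["tool_pos"]),s["tool_rot"],s["force"],s["qpos"])
```

```text
7.15 [-151.6  -49.6  196.9] [178.65699643 -28.43063534   3.16682651] [-0.30830183  0.21565258  0.99526984] [  -7.58314814  -17.22704261  -26.76646344  127.30782258   11.40885117
   44.92208221 -128.53415551]
```

Call:
drive_tool(angular=[[0,0,0],[0,0,0]], delta_pos=[[-1.4,0,2.6],[0,0,0]], gripper=[0,0])

```text
time_s: 7.35
tool_pos: [0.4526, 0.1936, 0.1655]
tool_rot: [178.5, -28.2, 2.7]
force: [-0.9, -0.7, -0.6]
grip_width: 0.0004
grasp_force: 0.0
```

Run:
```python
from h import *
s=telemetry.get_obs();print(s["time_s"],loc(s["tool_pos"]),s["tool_rot"],s["qpos"])
```

```text
7.35 [-150.9  -54.6  165.5] [178.51589576 -28.1962463    2.74443752] [  -5.80480967  -15.1733607   -28.71274195  129.53947353   13.3328942
   41.25531969 -131.0819106 ]
```

Call:
drive_tool(angular=[[0,0,0],[0,0,0],[0,0.1,0],[0,0.1,0],[0,0,0]], delta_pos=[[-0.8,-0.4,1.7],[-0.8,-0.4,1.7],[0,0,0],[0,0,0],[0,0,0]], gripper=[0,0,0,0,0])

```text
time_s: 7.85
tool_pos: [0.4569, 0.2, 0.1283]
tool_rot: [177.9, -39.7, 3.4]
force: [-0.4, -0.6, 0.1]
grip_width: 0.0005
grasp_force: 0.0
```

Run:
```python
from h import *
s=telemetry.get_obs();print(s["time_s"],loc(s["tool_pos"]),s["tool_rot"],s["qpos"])
```

```text
7.85 [-146.4  -48.4  128.3] [177.94268204 -39.67866773   3.44389972] [   6.5186837   -17.24464566  -46.56914429  138.48472388   30.66231447
   25.93098537 -153.96933008]
```

Call:
drive_tool(angular=[[0,0,0.145],[0,0,0.145],[0,0,0.145]], delta_pos=[[0,0,-0.3],[0,0,-0.3],[0,0,0]], gripper=[0,0,0])

```text
time_s: 8.15
tool_pos: [0.4894, 0.1949, 0.1354]
tool_rot: [-162.2, -33.3, -27.2]
force: [-3.7, 0.1, 1.4]
grip_width: 0.0006
grasp_force: 1.5
```

Run:
```python
from h import *
s=telemetry.get_obs();print(s["time_s"],loc(s["tool_pos"]),s["tool_rot"],s["qpos"])
```

```text
8.15 [-114.2  -55.2  135.4] [-162.16097313  -33.31936049  -27.20873888] [  24.47520126  -17.2848593   -55.55992339  134.42037963   10.15645987
   23.0118592  -154.08561817]
```

```bash
cat >> h.py <<'E'
def M(): return R.from_euler('xyz',telemetry.get_obs()["tool_rot"],degrees=True).as_matrix()
def tl(dl):  # local mm -> tool cm, current orientation
    d=dl[0]*ex+dl[1]*ey+np.array([0,0,dl[2]]); return np.round(M().T@d/10,2)
def want(tilt,flip=0): # rotvec in tool frame to reach tilt (deg from down), closing axis along local y
    t=np.deg2rad(tilt);z=np.sin(t)*ex+np.array([0,0,-np.cos(t)]);y=-ey if not flip else ey
    W=np.c_[np.cross(y,z),y,z]; return np.round(R.from_matrix(M().T@W).as_rotvec(),3)
def st():
    s=telemetry.get_obs();print(s["time_s"],loc(s["tool_pos"]),np.round(s["tool_rot"],1),np.round(s["force"],1),np.round(s["qpos"]))
E
python3 - <<'E'
from h import *
print(tl([-45,0,25]),want(30,0),want(30,1),want(0,1))
E
```

```text
[-1.88  0.86 -4.72] [-0.029 -0.125 -0.433] [-0.172  0.04   2.703] [-0.871  0.194  2.581]
```

Call:
drive_tool(angular=[[0,0,0],[0,0,0],[0,-0.04,-0.14],[0,-0.04,-0.14],[0,-0.04,-0.14]], delta_pos=[[-0.9,0.4,-2.4],[-0.9,0.4,-2.4],[0,0,0],[0,0,0],[0,0,0]], gripper=[0,0,0,0,0])

```text
time_s: 8.65
tool_pos: [0.4753, 0.1901, 0.1526]
tool_rot: [-177.8, -28.9, 3.6]
force: [-0.2, 0.5, 1.0]
grip_width: 0.0003
grasp_force: 0.0
```

Run:
```python
from h import *
st();print(want(30,0),want(30,1))
```

```text
8.65 [-128.4  -59.2  152.6] [-177.8  -28.9    3.6] [-0.2  0.5  1. ] [  -4.  -13.  -25.  130.    9.   35. -122.]
[-0.043  0.02   0.009] [-0.031 -0.068 -3.131]
```

Call:
drive_tool(angular=[[0,0,-0.145],[0,0,-0.145],[0,0,-0.145],[0,0,-0.145],[0,0,-0.145],[0,0,-0.145],[0,0,-0.145],[0,0,-0.145],[0,0,-0.145],[0,0,-0.145],[0,0,-0.145]], delta_pos=[[0,0,0],[0,0,0],[0,0,0],[0,0,0],[0,0,0],[0,0,0],[0,0,0],[0,0,0],[0,0,0],[0,0,0],[0,0,0]], gripper=[0,0,0,0,0,0,0,0,0,0,0])

```text
time_s: 9.75
tool_pos: [0.4753, 0.1903, 0.1524]
tool_rot: [151.0, -1.2, 95.9]
force: [-0.1, 0.8, 0.4]
grip_width: 0.0003
grasp_force: 0.0
```

Run:
```python
from h import *
st();print(want(30,0),want(30,1))
```

```text
9.75 [-128.4  -59.1  152.4] [151.   -1.2  95.9] [-0.1  0.8  0.4] [-20. -13. -12. 131.  15.  36. -37.]
[-0.048 -0.02   1.604] [ 0.019 -0.048 -1.537]
```

Call:
drive_tool(angular=[[0,0,-0.14],[0,0,-0.14],[0,0,-0.14],[0,0,-0.14],[0,0,-0.14],[0,0,-0.14],[0,0,-0.14],[0,0,-0.14],[0,0,-0.14],[0,0,-0.14],[0,0,-0.14]], delta_pos=[[0,0,0],[0,0,0],[0,0,0],[0,0,0],[0,0,0],[0,0,0],[0,0,0],[0,0,0],[0,0,0],[0,0,0],[0,0,0]], gripper=[0,0,0,0,0,0,0,0,0,0,0])

```text
time_s: 10.85
tool_pos: [0.4753, 0.1901, 0.1522]
tool_rot: [177.7, 28.9, -176.8]
force: [-0.9, 0.5, 0.1]
grip_width: 0.0004
grasp_force: 0.0
```

Run:
```python
from h import *
st();print(want(30,1),want(40,1),tl([-22,14,-20]),tl([0,0,-10]),tl([10,0,0]))
```

```text
10.85 [-128.5  -59.2  152.2] [ 177.7   28.9 -176.8] [-0.9  0.5  0.1] [-34. -13.   1. 131.  20.  37.  47.]
[ 0.042 -0.019  0.003] [ 0.042 -0.194 -0.001] [2.89 1.38 0.75] [ 0.48 -0.04  0.87] [-0.88 -0.02  0.48]
```

Call:
drive_tool(angular=[[0.02,0,0],[0.02,0,0],[0,-0.1,0],[0,-0.09,0],[0,0,0]], delta_pos=[[1.45,0.7,0.4],[1.45,0.7,0.4],[0,0,0],[0,0,0],[0,0,0]], gripper=[0,0,0,0,0])

```text
time_s: 11.35
tool_pos: [0.4525, 0.205, 0.1319]
tool_rot: [179.9, 40.0, -176.9]
force: [1.3, -1.0, 0.1]
grip_width: 0.0006
grasp_force: 0.0
```

Run:
```python
from h import *
st();print(want(40,1),tl([0,0,-10]),tl([10,0,0]))
```

```text
11.35 [-150.5  -43.2  131.9] [ 179.9   40.  -176.9] [ 1.3 -1.   0.1] [-24. -15. -20. 140.  43.  30.  15.]
[ 0.003 -0.     0.002] [ 0.64 -0.    0.77] [-0.77 -0.    0.64]
```

Call:
drive_tool(angular=[[0,0,0],[0,0,0],[0,0,0],[0,0,0],[0,0,0],[0,0,0]], delta_pos=[[0.6,0,0],[0,0,2],[0,0,2],[0,0,2],[0,0,1.8],[0,0,0]], gripper=[0,0,0,0,0,0])

```text
time_s: 11.95
tool_pos: [0.501, 0.2048, 0.0679]
tool_rot: [-180.0, 39.7, -177.2]
force: [0.1, 0.6, -0.3]
grip_width: 0.0008
grasp_force: 0.0
```

Run:
```python
from h import *
st();print(want(40,1),tl([0,0,10]),tl([0,10,0]))
```

```text
11.95 [-102.   -45.9   67.9] [-180.    39.7 -177.2] [ 0.1  0.6 -0.3] [ -5.  -1. -34. 138.  69.  24.  -6.]
[-0.002 -0.006 -0.002] [-0.64 -0.   -0.77] [ 0.  1. -0.]
```

Call:
drive_tool(angular=[[0,0,0],[0,0,0],[0,0,0],[0,0,0],[0,0,0]], delta_pos=[[-0.26,0,-0.31],[-0.26,0,-0.31],[-0.13,0,-0.15],[-0.13,0,-0.15],[0,0,0]], gripper=[0,0,0,0,0])

```text
time_s: 12.45
tool_pos: [0.4991, 0.2075, 0.0814]
tool_rot: [179.9, 39.9, -176.8]
force: [-1.2, -0.0, 0.1]
grip_width: 0.0001
grasp_force: 0.3
```

Run:
```python
from h import *
st()
p=eyes.read_camera("side")
im=p["pixels"][150:290,200:340,::-1]
cv2.imwrite('pics/s3.png',cv2.resize(im,None,fx=4.2,fy=4.2,interpolation=cv2.INTER_CUBIC))
for z in(.1,.11,.115): print((proj(p,[O-ex*.118+ey*s+[0,0,z] for s in(.085,-.085)])-[200,150])*4.2)
```

```text
12.45 [-103.8  -43.1   81.4] [ 179.9   39.9 -176.8] [-1.2 -0.   0.1] [ -5.  -3. -34. 138.  63.  23.  -1.]
[[249.21741805 372.77879421]
 [439.53578358 215.16673267]]
[[249.08512702 353.95541214]
 [440.26950333 197.69557125]]
[[249.01916308 344.46954174]
 [440.6377973  188.90259359]]
```

View pics/s3.png

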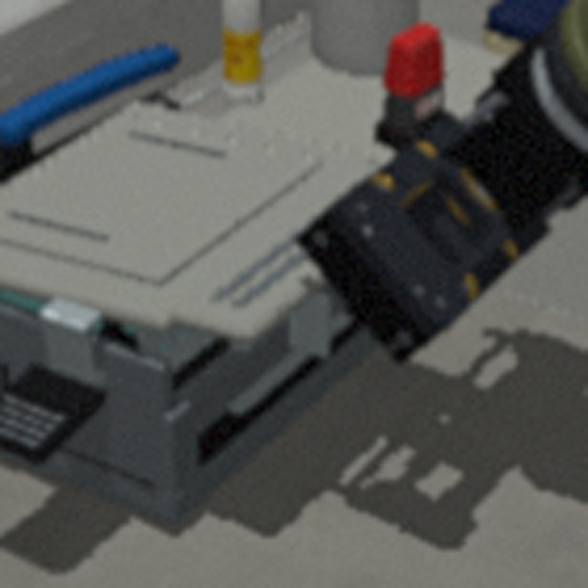

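The lip's lower-left corner is at crop (250,344), so the hood is slightly lifted at about 113–115 mm. The tab is at (312,325), to the left of the finger, which is hidden behind the gripper. Now I feel to the left.

Call:
drive_tool(angular=[[0,0,0],[0,0,0],[0,0,0],[0,0,0]], delta_pos=[[0,0.3,0],[0,0.3,0],[0,0.3,0],[0,0,0]], gripper=[0,0,0,0])

```text
time_s: 12.9
tool_pos: [0.4983, 0.2183, 0.0809]
tool_rot: [179.9, 39.9, -176.7]
force: [0.6, -1.0, -0.0]
grip_width: 0.0004
grasp_force: 0.0
```

Call:
drive_tool(angular=[[0,0,0],[0,0,0],[0,0,0]], delta_pos=[[0,0.2,0],[0,0.2,0],[0,0,0]], gripper=[0,0,0])

```text
time_s: 13.2
tool_pos: [0.498, 0.2217, 0.0808]
tool_rot: [179.9, 39.8, -176.7]
force: [-1.4, 0.2, 0.0]
grip_width: 0.0004
grasp_force: 0.0
```

Call:
drive_tool(angular=[[0,0,0],[0,0,0],[0,0,0]], delta_pos=[[0,0.2,0],[0,0.2,0],[0,0,0]], gripper=[0,0,0])

```text
time_s: 13.5
tool_pos: [0.4977, 0.2257, 0.0808]
tool_rot: [179.9, 39.9, -176.7]
force: [0.4, -0.5, -0.9]
grip_width: 0.0008
grasp_force: 0.0
```

Call:
drive_tool(angular=[[0,0,0],[0,0,0],[0,0,0]], delta_pos=[[0,0.2,0],[0,0.2,0],[0,0,0]], gripper=[0,0,0])

```text
time_s: 13.8
tool_pos: [0.4975, 0.2297, 0.0808]
tool_rot: [179.9, 39.8, -176.7]
force: [0.4, 0.5, 0.0]
grip_width: 0.0003
grasp_force: 0.0
```

Call:
drive_tool(angular=[[0,0,0],[0,0,0],[0,0,0]], delta_pos=[[0,0.2,0],[0,0.2,0],[0,0,0]], gripper=[0,0,0])

```text
time_s: 14.1
tool_pos: [0.4973, 0.2337, 0.0808]
tool_rot: [179.9, 39.8, -176.7]
force: [-0.1, 0.2, 0.1]
grip_width: 0.0003
grasp_force: 0.0
```

Call:
drive_tool(angular=[[0,0,0],[0,0,0],[0,0,0]], delta_pos=[[0,0.2,0],[0,0.2,0],[0,0,0]], gripper=[0,0,0])

```text
time_s: 14.4
tool_pos: [0.497, 0.2377, 0.0808]
tool_rot: [179.9, 39.8, -176.7]
force: [0.3, 0.0, -0.9]
grip_width: 0.0008
grasp_force: 0.0
```

Call:
drive_tool(angular=[[0,0,0],[0,0,0],[0,0,0]], delta_pos=[[0,0.2,0],[0,0.2,0],[0,0,0]], gripper=[0,0,0])

```text
time_s: 14.7
tool_pos: [0.4968, 0.2417, 0.0809]
tool_rot: [179.9, 39.8, -176.7]
force: [0.6, -0.4, 0.4]
grip_width: 0.0006
grasp_force: 0.0
```

Call:
drive_tool(angular=[[0,0,0],[0,0,0],[0,0,0]], delta_pos=[[0,0.2,0],[0,0.2,0],[0,0,0]], gripper=[0,0,0])

```text
time_s: 15.0
tool_pos: [0.4966, 0.2443, 0.0806]
tool_rot: [-180.0, 39.8, -176.8]
force: [0.2, -3.6, 0.9]
grip_width: 0.0001
grasp_force: 1.5
```

Run:
```python
from h import *
st()
p=eyes.read_camera("side")
im=p["pixels"][190:260,230:310,::-1]
cv2.imwrite('pics/s4.png',cv2.resize(im,None,fx=7,fy=7,interpolation=cv2.INTER_CUBIC))
print((proj(p,[O-ex*.095+ey*y+[0,0,.08] for y in(0,-.01,.01,.02)])-[230,190])*7)
```

```text
15.0 [-104.3   -6.2   80.6] [-180.    39.8 -176.8] [ 0.2 -3.6  0.9] [ -7.   0. -37. 135.  65.  28.  -6.]
[[304.28355734 238.52645604]
 [322.87380423 223.27337011]
 [285.44501559 253.98157594]
 [266.35405477 269.64204432]]
```

View pics/s4.png

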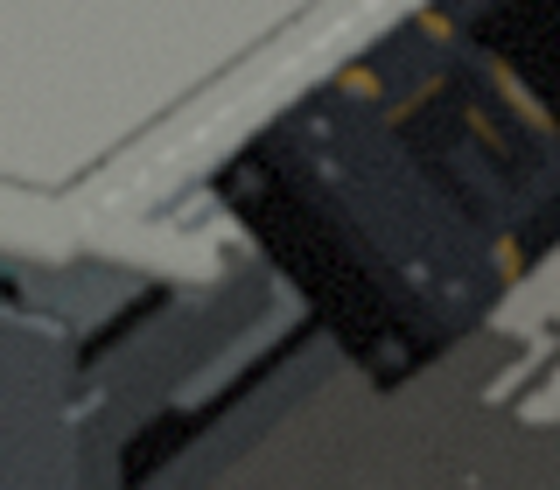

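Contact with the tab came at TCP y ≈ 0.243 m, with Fy −3.6 N. The picture shows the gripper hiding the tab at about (290,300). Pushing left in steps.

Call:
drive_tool(angular=[[0,0,0],[0,0,0],[0,0,0]], delta_pos=[[0,0.2,0],[0,0.2,0],[0,0,0]], gripper=[0,0,0])

```text
time_s: 15.35
tool_pos: [0.4966, 0.2471, 0.0804]
tool_rot: [-179.9, 39.8, -176.8]
force: [-1.7, -7.1, 1.8]
grip_width: 0.0004
grasp_force: 3.2
```

Call:
drive_tool(angular=[[0,0,0],[0,0,0],[0,0,0]], delta_pos=[[0,0.15,0],[0,0.15,0],[0,0,0]], gripper=[0,0,0])

```text
time_s: 15.65
tool_pos: [0.4965, 0.2494, 0.0804]
tool_rot: [-179.8, 39.8, -176.8]
force: [-2.0, -6.9, 2.7]
grip_width: 0.0004
grasp_force: 3.7
```

Call:
drive_tool(angular=[[0,0,0],[0,0,0],[0,0,0]], delta_pos=[[0,0.1,0],[0,0.1,0],[0,0,0]], gripper=[0,0,0])

```text
time_s: 15.95
tool_pos: [0.4966, 0.2507, 0.0804]
tool_rot: [-179.8, 39.8, -176.9]
force: [-1.5, -8.6, 2.4]
grip_width: 0.0003
grasp_force: 3.9
```

Call:
drive_tool(angular=[[0,0,0],[0,0,0],[0,0,0]], delta_pos=[[0,0.1,0],[0,0.1,0],[0,0,0]], gripper=[0,0,0])

```text
time_s: 16.25
tool_pos: [0.4968, 0.252, 0.0804]
tool_rot: [-179.7, 39.8, -176.9]
force: [0.6, -9.3, 2.3]
grip_width: 0.0007
grasp_force: 4.0
```

Call:
drive_tool(angular=[[0,0,0],[0,0,0],[0,0,0]], delta_pos=[[0,0.1,0],[0,0.1,0],[0,0,0]], gripper=[0,0,0])

```text
time_s: 16.55
tool_pos: [0.4968, 0.2533, 0.0803]
tool_rot: [-179.7, 39.8, -177.0]
force: [0.7, -10.2, 1.8]
grip_width: 0.0007
grasp_force: 4.1
```

Call:
drive_tool(angular=[[0,0,0],[0,0,0],[0,0,0]], delta_pos=[[-0.19,0,-0.23],[-0.19,0,-0.23],[0,0,0]], gripper=[0,0,0])

```text
time_s: 16.85
tool_pos: [0.4946, 0.2536, 0.0842]
tool_rot: [-179.7, 39.6, -176.9]
force: [-2.2, -7.5, -2.9]
grip_width: 0.0006
grasp_force: 4.1
```

Run:
```python
from h import *
st()
p=eyes.read_camera("side")
im=p["pixels"][180:260,230:310,::-1]
cv2.imwrite('pics/s5.png',cv2.resize(im,None,fx=7,fy=7,interpolation=cv2.INTER_CUBIC))
print((proj(p,[O-ex*.118+ey*.085+[0,0,z] for z in(.11,.115,.12,.125)])-[230,180])*7)
```

```text
16.85 [-105.9    3.1   84.2] [-179.7   39.6 -176.9] [-2.2 -7.5 -2.9] [ -8.   1. -38. 134.  64.  30.  -5.]
[[205.14187837 379.9256869 ]
 [205.03193847 364.1159029 ]
 [204.92221252 348.22324198]
 [204.81270993 332.24736568]]
```

View pics/s5.png

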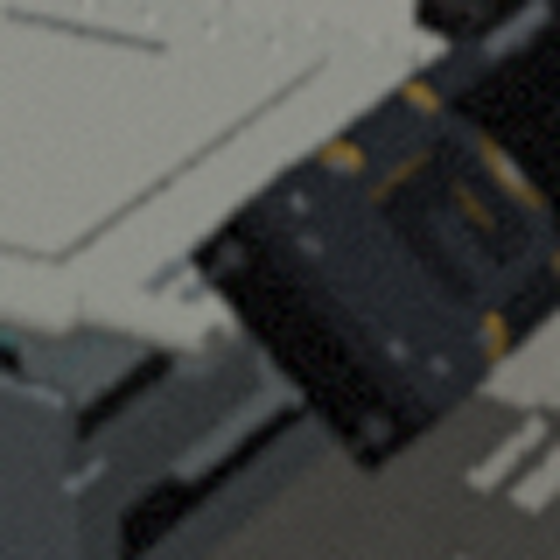

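The lip corner is at (200,353), meaning z is about 118 mm, slightly above the catch height. I continue gently, watching Fz.

Call:
drive_tool(angular=[[0,0,0],[0,0,0],[0,0,0]], delta_pos=[[-0.1,0,-0.12],[-0.1,0,-0.12],[0,0,0]], gripper=[0,0,0])

```text
time_s: 17.2
tool_pos: [0.4939, 0.2536, 0.0865]
tool_rot: [-179.7, 39.5, -176.8]
force: [-2.2, -6.4, -4.2]
grip_width: 0.0006
grasp_force: 4.1
```

Call:
drive_tool(angular=[[0,0,0],[0,0,0]], delta_pos=[[0,0.15,0],[0,0,0]], gripper=[0,0])

```text
time_s: 17.4
tool_pos: [0.494, 0.2546, 0.0865]
tool_rot: [-179.7, 39.5, -176.9]
force: [-3.0, -8.9, -2.8]
grip_width: 0.001
grasp_force: 4.6
```

Call:
drive_tool(angular=[[0,0,0],[0,0,0],[0,0,0]], delta_pos=[[-0.1,0,-0.12],[-0.1,0,-0.12],[0,0,0]], gripper=[0,0,0])

```text
time_s: 17.7
tool_pos: [0.4936, 0.2551, 0.0894]
tool_rot: [-179.7, 39.5, -176.8]
force: [-3.2, -7.1, -4.7]
grip_width: 0.0004
grasp_force: 4.2
```

Run:
```python
from h import *
st()
p=eyes.read_camera("side")
im=p["pixels"][180:260,230:310,::-1]
cv2.imwrite('pics/s6.png',cv2.resize(im,None,fx=7,fy=7,interpolation=cv2.INTER_CUBIC))
```

```text
17.7 [-106.8    4.7   89.4] [-179.7   39.5 -176.8] [-3.2 -7.1 -4.7] [ -8.   0. -38. 134.  61.  30.  -4.]
```

View pics/s6.png

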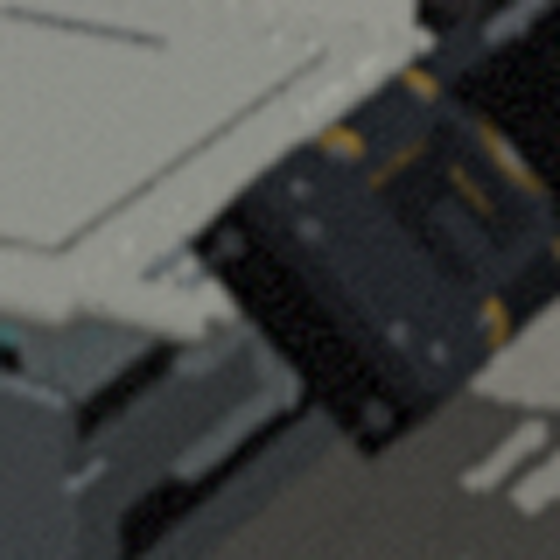

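The lip corner is now at (200,338), about 123 mm, so the hood is free of the catch. Raising on while holding the tab.

Call:
drive_tool(angular=[[0,0,0],[0,0,0],[0,0,0],[0,0,0]], delta_pos=[[-0.13,0.02,-0.16],[-0.13,0.02,-0.16],[-0.13,0.02,-0.16],[0,0,0]], gripper=[0,0,0,0])

```text
time_s: 18.15
tool_pos: [0.4934, 0.256, 0.0956]
tool_rot: [-179.7, 39.5, -176.8]
force: [-4.5, -7.2, -3.0]
grip_width: 0.0003
grasp_force: 4.1
```

Call:
drive_tool(angular=[[0,0,0],[0,0,0],[0,0,0],[0,0,0]], delta_pos=[[-0.13,0.02,-0.16],[-0.13,0.02,-0.16],[-0.13,0.02,-0.16],[0,0,0]], gripper=[0,0,0,0])

```text
time_s: 18.55
tool_pos: [0.4942, 0.2579, 0.1032]
tool_rot: [-179.8, 39.6, -176.8]
force: [-3.7, -5.5, -0.6]
grip_width: 0.0003
grasp_force: 2.9
```

Run:
```python
from h import *
st()
```

```text
18.55 [-106.1    7.5  103.2] [-179.8   39.6 -176.8] [-3.7 -5.5 -0.6] [ -8.  -2. -38. 133.  57.  30.   1.]
```

Call:
drive_tool(angular=[[0,0,0],[0,0,0],[0,0,0],[0,0,0],[0,0,0],[0,0,0],[0,0,0],[0,0,0],[0,0,0]], delta_pos=[[-0.4,0,-0.4],[-0.4,0,-0.4],[-0.4,0,-0.4],[-0.4,0,-0.4],[-1.05,0,-0.38],[-1.05,0,-0.38],[-1.05,0,-0.38],[-1.05,0,-0.38],[0,0,0]], gripper=[0,0,0,0,0,0,0,0,0])

```text
time_s: 19.45
tool_pos: [0.5209, 0.2642, 0.1685]
tool_rot: [179.7, 40.0, -176.7]
force: [-0.8, 0.5, -0.2]
grip_width: 0.0002
grasp_force: 0.3
```

Run:
```python
from h import *
st(); l=loc(telemetry.get_obs()["tool_pos"]); print(want(40,1),tl([-51.6-l[0],-l[1],208.3-l[2]]))
p=eyes.read_camera("side")
for t in("hood","hood_lip"):
  for k in models.cut_out(p,t)[:1]: 
    r,c=np.where(k["pixels"]); print(t,k["p"],c.min(),c.max(),r.min(),r.max())
for th in(.06,.4,.5,.6):
    print(th,proj(p,[O+ex*(.077-.195*np.cos(th))+ey*s+[0,0,.1+.195*np.sin(th)] for s in(.085,-.085)]).round())
im=p["pixels"][100:270,180:340,::-1]
cv2.imwrite('pics/s7.png',cv2.resize(im,None,fx=3.5,fy=3.5,interpolation=cv2.INTER_CUBIC))
```

```text
19.45 [-79.   12.3 168.5] [ 179.7   40.  -176.7] [-0.8  0.5 -0.2] [ -8.  -6. -35. 127.  42.  32.  19.]
[0.008 0.    0.003] [-4.65 -1.24 -1.3 ]
hood 0.96 177 256 170 210
hood_lip 0.65 178 257 170 210
0.06 [[259. 233.]
 [305. 196.]]
0.4 [[252. 201.]
 [299. 167.]]
0.5 [[248. 191.]
 [296. 158.]]
0.6 [[243. 182.]
 [292. 149.]]
```

View pics/s7.png

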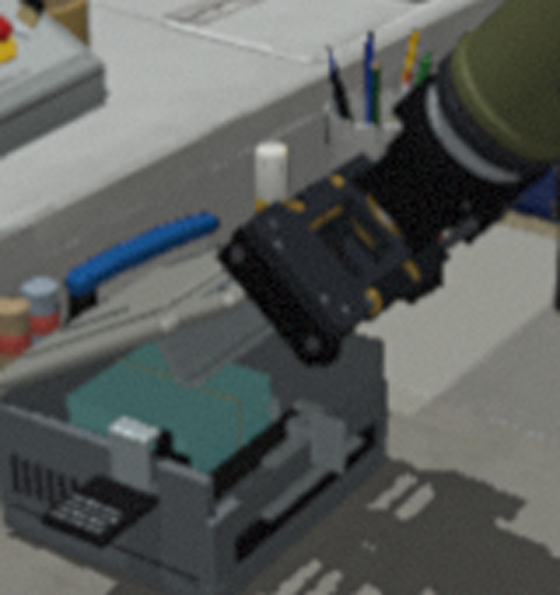

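The view shows the hood lifted to about 0.53 rad, with the lip corner at crop (235,298), tickets exposed and the tab sprung back at (325,425). Continuing the arc.

Call:
drive_tool(angular=[[0,0.035,0],[0,0.035,0],[0,0.035,0],[0,0.035,0],[0,0.035,0],[0,0,0]], delta_pos=[[-0.93,0,-0.3],[-0.93,0,-0.3],[-0.93,0,-0.3],[-0.93,0,-0.3],[-0.93,0,-0.3],[0,0,0]], gripper=[0,0,0,0,0,0])

```text
time_s: 20.2
tool_pos: [0.5505, 0.2642, 0.2071]
tool_rot: [179.8, 29.9, -176.8]
force: [0.9, -0.2, 0.0]
grip_width: 0.0006
grasp_force: 0.0
```

Call:
drive_tool(angular=[[0,0.07,0],[0,0.07,0],[0,0.07,0],[0,0.07,0],[0,0.07,0],[0,0,0]], delta_pos=[[-0.9,0,-0.37],[-0.9,0,-0.37],[-0.9,0,-0.37],[-0.9,0,-0.37],[-0.9,0,-0.37],[0,0,0]], gripper=[0,0,0,0,0,0])

```text
time_s: 20.8
tool_pos: [0.5857, 0.265, 0.2388]
tool_rot: [179.9, 9.8, -176.9]
force: [0.7, -0.4, 0.1]
grip_width: 0.0006
grasp_force: 0.0
```

Run:
```python
from h import *
st(); l=loc(telemetry.get_obs()["tool_pos"]); print(want(0,1),tl([20-l[0],0,257-l[2]]))
```

```text
20.8 [-14.3   9.8 238.8] [ 179.9    9.8 -176.9] [ 0.7 -0.4  0.1] [ -6.  13. -26.  92.  11.  68.  58.]
[0.001 0.171 0.003] [-3.69 -0.01 -1.21]
```

Call:
drive_tool(angular=[[0,0.035,0],[0,0.035,0],[0,0.035,0],[0,0.035,0],[0,0.03,0],[0,0,0],[0,0,0]], delta_pos=[[-0.8,0,-0.3],[-0.8,0,-0.3],[-0.8,0,-0.3],[-0.8,0,-0.2],[-0.8,0,-0.1],[0,0,0],[0,0,0]], gripper=[0,0,0,0,0,0,0])

```text
time_s: 21.5
tool_pos: [0.6205, 0.2685, 0.2543]
tool_rot: [180.0, -0.0, -176.6]
force: [0.1, 0.3, 0.3]
grip_width: 0.0003
grasp_force: 0.0
```

Run:
```python
from h import *
st()
p=eyes.read_camera("side")
k=models.cut_out(p,"hood")[:1]
for k in k:
    r,c=np.where(k["pixels"]); print(k["p"],c.min(),c.max(),r.min(),r.max())
for th in(1.0,1.2,1.3,1.4):
    print(th,proj(p,[O+ex*(.077-.195*np.cos(th))+ey*s+[0,0,.1+.195*np.sin(th)] for s in(.085,-.085)]).round().tolist())
```

```text
21.5 [ 20.6  11.4 254.3] [ 180.    -0.  -176.6] [0.1 0.3 0.3] [ -7.  23. -26.  77.  10.  82.  61.]
1.0 [[218.0, 147.0], [269.0, 119.0]]
1.2 [[202.0, 134.0], [255.0, 108.0]]
1.3 [[194.0, 129.0], [248.0, 103.0]]
1.4 [[186.0, 125.0], [240.0, 99.0]]
```

Call:
drive_tool(angular=[[0,0,0],[0,0,0],[0,0,0],[0,0,0],[0,0,0],[0,0,0],[0,0,0],[0,0,0],[0,0,0]], delta_pos=[[0.5,0,0],[1,0,0],[2,0,0],[3,0,0],[4,0,-1],[4,0,-2],[0,0,0],[0,0,0],[0,0,0]], gripper=[0,0,0,0,0,0,0,0,0])

```text
time_s: 22.5
tool_pos: [0.4774, 0.259, 0.2851]
tool_rot: [180.0, 0.0, -176.7]
force: [0.7, 0.1, -0.4]
grip_width: 0.0003
grasp_force: 0.0
```

Run:
```python
from h import *
st()
for c in("side","top"):
  p=eyes.read_camera(c)
  for k in models.cut_out(p,"hood")[:1]:
    r,q=np.where(k["pixels"]); print(c,k["p"],k["centre"],q.min(),q.max(),r.min(),r.max())
  for th in(1.2,1.4):
    print(th,proj(p,[O+ex*(.077-d*np.cos(th))+ey*s+[0,0,.1+d*np.sin(th)] for d,s in((.195,.085),(.195,-.085),(.02,.095),(.02,-.095))]).round().tolist())
  for t in("date_stamp","glue_stick","aircon_remote"): print(t,[(np.round(x["centre"]),round(x["p"],2)) for x in models.search_frame(p,t)[:1]])
```

```text
22.5 [-122.8    9.4  285.1] [ 180.     0.  -176.7] [ 0.7  0.1 -0.4] [ -5.   6. -28.  93.   3.  82.  60.]
side 0.8 [202.4, 154.2] 175 245 102 210
1.2 [[202.0, 134.0], [255.0, 108.0], [179.0, 205.0], [235.0, 170.0]]
1.4 [[186.0, 125.0], [240.0, 99.0], [178.0, 204.0], [234.0, 169.0]]
date_stamp [(array([220., 201.]), 0.64)]
glue_stick [(array([257., 159.]), 0.85)]
aircon_remote [(array([319., 328.]), 0.64)]
top 0.89 [230.7, 162.8] 178 271 150 179
1.2 [[180.0, 182.0], [268.0, 175.0], [191.0, 173.0], [273.0, 167.0]]
1.4 [[178.0, 162.0], [266.0, 155.0], [191.0, 172.0], [273.0, 165.0]]
date_stamp [(array([361., 181.]), 0.67)]
glue_stick [(array([352., 134.]), 0.63)]
aircon_remote [(array([182., 328.]), 0.82)]
```

Run:
```python
from h import *
a=cv2.imread('pics/top0.png').astype(int); p=eyes.read_camera("top"); b=p["pixels"][:,:,::-1].astype(int)
for i in(a,b):
    m=(i[...,2]>110)&(i[...,1]<60); m[:,:340]=0; m[:150]=0; m[210:]=0; r,c=np.where(m); print(len(r),r.mean(),c.mean())
k=models.cut_out(p,"hood")[0]["pixels"]; r,c=np.where(k); print(r.min(),r.max(),c.min(),c.max()); st()
env.sign_off()
```

```text
92 180.0108695652174 366.7608695652174
49 181.14285714285714 365.85714285714283
150 180 178 271
23.1 [-123.1   10.1  285.3] [ 179.9    0.  -176.7] [0.2 0.2 0.9] [ -5.   6. -28.  93.   3.  82.  60.]
the job is handed in; nothing more can be done
```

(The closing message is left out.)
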